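# Cam-clamp the glass jar on the laundry shelf

### The job

The shelf shakes when the washer spins, so stand the small glass jar upright on the plate between the two grey rails of the clamping bay and let go of it. Then turn the black knob clockwise until the orange eccentric's lobe bears firmly on the jar and squeezes it against the sprung back stop, with about 12 N: feel for it, because the stop is not always set in the same place, and never go above 25 N or the glass may crack. Leave it clamped with the knob released, and do not disturb the other things on the shelf.

Things in the scene. Friction and masses are not known exactly. Their poses are not given: they have to be found in the camera images.
- jar_center (a point): Centre, half-way up, of the loose square glass jar with blue contents and bail-latch lid: body 56 x 56 mm and 50 mm high, then a narrower neck and round lid (46 mm across) to 66 mm overall; 0.2 to 0.4 kg. 33 mm above its foot; x and y axes square to its sides, z up; the four sides are alike, any may face the eccentric. Starts standing on the shelf.
- bay: Fixed clamping bay: aluminium plate 187 x 110 mm, 4 mm thick, lying on the shelf. Origin: on the shelf surface (the plate's underside), below the spot where the jar's centre is to go. Local x = clamping direction, from the eccentric to the back stop; z up. The eccentric's upright axis is at x = -59 mm, y = 0. While clamped the jar slides up to 15 mm along +x.
- bay_spot (a point): The spot on the plate's top, 4 mm above the shelf, for the centre of the jar's foot; axes as the bay's. Beside it, along local x, run two grey rails (x -22 to +25 mm, inner faces 61 mm apart, tops 12 mm above the shelf), which leave 2.5 mm at each side of a squarely turned jar. Centred here, the jar clears the open eccentric and the pad by 2 mm or more.
- stop_zone (a point): A point fixed in the bay, 34 mm along its x from its origin and 27 mm up, near the face of the back stop's black rubber pad (44 mm wide, 20 mm tall). The stop is a grey block 48 mm tall; its pad yields on springs, 6 N per mm, up to 9 mm. The stop is set differently each time: the pad's face rests anywhere from 3 mm nearer the eccentric to 4 mm farther, which is not reported.
- cam_grip (a point): Centre of the black knob's grip, on the eccentric's upright axis, 97 mm above the shelf. The grip is an upright bar 46 mm long, 12 mm thick, 22 mm tall (86 to 108 mm above the shelf) on a 20 mm stem. At joint value 0 the bar's length lies along the bay's local y; it turns with the joint. Axes: x across the bar's thickness, z up.
- cam (a joint): Angle of eccentric and knob, rad, clockwise from above, 0 (open) to 2.2 (lobe at the jar); starts at 0 to 0.2, stays where left. Orange disc, radius 34 mm, 14 mm off axis, 18 to 36 mm above the shelf; reach 34 + 14 cos(2.2 - angle) mm. Turning takes 0.18 N m free, plus about 0.021 N m per N of squeeze once the jar is backed by the pad. Squeeze grows about 65 N per rad; 12 N comes at 0.7 to 1.5 rad.
- jug: Bystander: closed green gallon jug, 145 x 125 mm, 272 mm tall; origin at the centre of its underside.
- sprayer: Bystander: blue trigger spray bottle, 76 mm across, 216 mm tall; origin at the centre of its underside.
- funnel: Bystander: stubby grey funnel standing mouth down, 84 mm across, 78 mm tall; origin at the centre of its underside.
- scrub: Bystander: wood scrub block with yellow bristles, 50 x 115 x 40 mm; origin at the centre of its underside.
Not all that is in view belongs to the job. Several things have the shape of the bay; the one meant has the colours described above.

How it is judged:
By the outcome, as a careful person would: the job done as asked, in the order asked, and still so for the second after the job is handed in, with the robot touching nothing.
It also fails if it takes over 72 s, if anything falls off the work surface, if the arm or the gripper's body presses on something with over 40 N, if the wrist force passes 120 N, or if a joint passes its speed limit or range.

### The arm

A 7-joint arm with a two-finger parallel gripper is mounted at the origin on the work surface. World frame = base frame: x ahead of the robot, y to its left, z up, the work surface at z = 0. Lengths are in m, angles in rad, forces in N, time in s.
With the tool pointing down it reaches from about 0.4 to 0.85 m from the base axis. Payload 10.4 kg.
Tool frame: the origin (TCP) lies at the centre of the arm's flange, where the gripper is bolted on; the fingertips stand 182 mm ahead of it and the grasp point (between the pads) lies 164 mm ahead of it; z points along the fingers, y is the line along which they close (so a half turn about z gives the same grasp; the last joint's range is limited). The gripper opens to 87 mm and grips with 3 to 60 N. Pads are 19 mm wide; open, the fingers measure 117 mm over their backs; the gripper's body (75 mm by 190 mm) begins 51 mm behind the grasp point.
Start: joints at [-1.291, 0.332, -0.065, 1.46, 0.022, 1.35, -0.088], TCP at [0.186, 0.597, 0.405] pointing down, gripper open.
Joint ranges: [-2.6, 2.6], [-0.5, 2.12], [-1.47, 1.34], [0.16, 2.42], [-1.27, 4.41], [0.06, 2.06], [-2.6, 2.6]. Speed limits (rad/s): [2.22, 2.22, 2.79, 2.79, 3.14, 3.14, 3.14].

### API

Orientations are given as a unit quaternion [x, y, z, w].
In Python, from bench import r, eyes, job gives the robot as it stands. The module is installed in compiled form; this text tells all that it offers.
- The arm moves only by the shell command python3 -m inch 'ROWS' [OPENING] [FORCE]. ROWS is JSON, a list of rows, each a list of 6 numbers: the shift along the tool's x, y, z normalised to -1 to 1, where 1 is 4 cm, then the turn, a rotation vector about the tool's x, y, z normalised to -1 to 1, where 1 is 0.12 rad. In form: [[x, y, z, wx, wy, wz], ...]. A call has exactly 5 rows; each row shifts and turns the commanded pose from where the row before left it, along the tool's axes as they then stand; what a row does not reach is not made up. A row lasts 1/12 s, in which the tool goes at most 41.7 mm and 7.16 degrees, less where a joint would pass 70% of its speed; a pose out of reach is approached as far as the arm can. A call with a number of a shift or a turn outside -1 to 1 is refused whole. A call with a gripper value outside its range is refused whole. OPENING is the gripper command: -1 is shut, 1 is fully open, values between are in proportion, set as the call begins (- or left out, the last holds). The fingers move at their own pace and stop on an object; FORCE is the grip in N (left out, the last holds). Time passes only in rows, so rows that do not move let the fingers close, or fill a call up. It gives the time, the measured TCP pose, the force, the opening and the grip force at its end, in the units of the state.
- r.read_state(): the state, without advancing time (a new reading comes with each control period).
- eyes.camera(name): name is "scene" or "side" or "wrist"; returns a dict with "pixels" (420x560x3 uint8, red, green, blue), "fx", "fy", "cx", "cy" (pixels), "extrinsics" (4x4, takes a point from camera to world coordinates). Camera axes: x right, y down, z forward; pixel columns grow to the right and rows downward; lengths in m; the calibration is good to about 2 mm. A picture is of the moment at which its call begins. There is no depth.
- job.close_job(): hands the job in; it is judged then, once.
The state is a dict: "time": time; "joint_positions": joint angles; "joint_vel": joint speeds; "joint_torque": joint torques, N m; "ee_pos": TCP position; "eef_rot": TCP orientation; "ft_force": force on the tool from outside, world axes, zero at the start; "torque": the same for the moment, N m; "width": finger opening in m; "grip_force": force on a finger pad.
Only numpy, scipy, OpenCV 4.12 (cv2) and the standard library are available. Lean on these libraries where they do the work, as an engineer would, in place of code of your own. Each camera call takes 0.05 s, during which the arm holds its last target. There are 200 camera calls.

## Working session

There is one attempt and no reset: what is moved stays moved. The work goes in short steps, Python scripts to look and compute and a shell command to move; the robot and the scene stay as the last step left them, time stands still between calls to the robot, and variables do not carry over. Pictures are saved under pics/ and viewed, at most 10 in all, crops included, and the job is handed in when it is done.

```bash
mkdir -p pics
cat > h.py <<'E'
from bench import r, eyes, job
import numpy as np, cv2
from scipy.spatial.transform import Rotation as R
def snap(n,f=None):
    c=eyes.camera(n)
    if f: cv2.imwrite('pics/'+f,cv2.cvtColor(c['pixels'],cv2.COLOR_RGB2BGR))
    return c
def ray(c,u,v,z):
    T=np.array(c['extrinsics']);d=T[:3,:3]@[(u-c['cx'])/c['fx'],(v-c['cy'])/c['fy'],1];o=T[:3,3]
    return o+d*(z-o[2])/d[2]
def proj(c,p):
    T=np.array(c['extrinsics']);q=T[:3,:3].T@(np.array(p)-T[:3,3])
    return np.array([c['fx']*q[0]/q[2]+c['cx'],c['fy']*q[1]/q[2]+c['cy']])
E
python3 - <<'E'
from h import *
ims=[]
for n in ('scene','side','wrist'):
    c=snap(n,n+'0.png');print(n,np.round(np.array(c['extrinsics']),3).tolist(),c['fx'])
s=r.read_state();print(s)
E
```

```text
scene [[-0.169, 0.859, -0.483, 1.003], [0.986, 0.143, -0.089, 0.014], [-0.008, -0.491, -0.871, 0.912], [0.0, 0.0, 0.0, 1.0]] 395.73298495381954
side [[0.766, -0.449, 0.46, -0.254], [-0.643, -0.519, 0.563, -1.065], [-0.014, -0.727, -0.687, 1.268], [0.0, 0.0, 0.0, 1.0]] 534.8558663962092
wrist [[0.298, 0.915, 0.274, 0.111], [0.955, -0.285, -0.087, 0.62], [-0.001, 0.287, -0.958, 0.384], [0.0, 0.0, 0.0, 1.0]] 339.66665670881116
{'time': 0.15, 'joint_positions': array([-1.29058739,  0.33272867, -0.06468436,  1.46072671,  0.02159383,
        1.34990935, -0.08847697]), 'joint_vel': array([-0.00127799, -0.00206067,  0.00089172, -0.00369361,  0.00126808,
        0.00036322, -0.0005683 ]), 'joint_torque': array([ 5.86696824e-04, -6.23634124e+01,  2.45445716e-02, -3.90141392e+01,
       -6.13417500e-02,  3.73300526e-02,  1.15423882e-04]), 'ee_pos': array([0.18634848, 0.59647674, 0.40414569]), 'eef_rot': array([ 1.50815122e-01,  9.88561839e-01, -5.35359912e-04, -5.89110681e-05]), 'ft_force': array([-0.41638287, -0.83706209,  0.89596828]), 'torque': array([ 0.01858976, -0.02522799, -0.01874544]), 'grip_force': 0.0, 'width': 0.08675299244704275}
```

View pics/scene0.png

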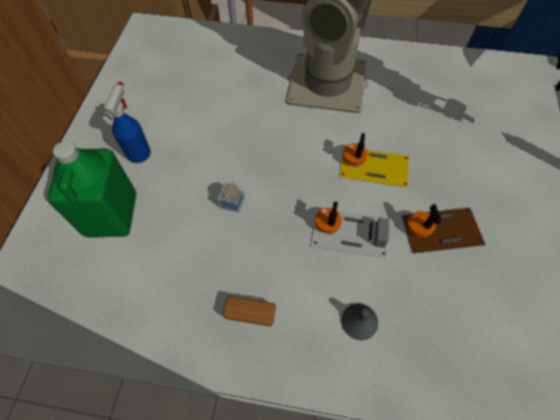

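View pics/side0.png

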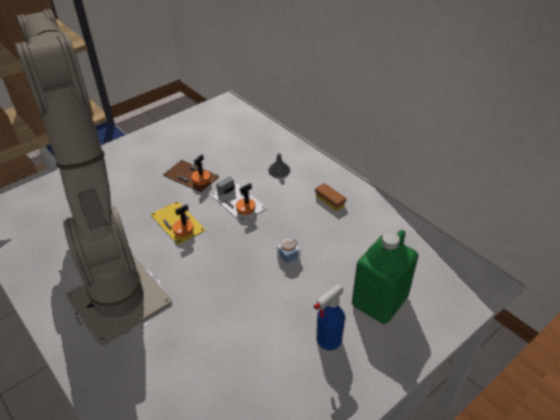

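Scene view: the candidates for the bay are the yellow plate (375,168), the brown plate (445,230) and the bare aluminium plate (350,235). The aluminium one is the only one with grey rails, a grey stop with a black pad, an orange eccentric and a black knob, so I choose it. The jar is at (231,196), and nothing else looks like it.

Run:
```python
from h import *
im=cv2.imread('pics/scene0.png'); a=cv2.resize(im[165:265,205:400],None,fx=4,fy=4,interpolation=cv2.INTER_CUBIC)
cv2.imwrite('pics/crop1.png',a)
c=snap('scene');d=snap('side')
for n,u,v,z in [('jarfoot',231,200,.025),('knob',335,207,.1),('disc',328,220,.036),('c1',315,230,.004),('c2',312,249,.004),('c3',385,255,.004),('stop',381,230,.048),('jug',95,215,.05),('funnel',360,322,.03),('scrub',250,311,.04),('spr',137,155,.03)]:
    print(n,ray(c,u,v,z).round(3))
for n,u,v,z in [('jar',288,251,.033),('knob',248,188,.1),('jarlid',288,243,.066)]: print('side',n,ray(d,u,v,z).round(3))
```

```text
jarfoot [ 0.499 -0.201  0.025]
knob [0.52  0.064 0.1  ]
disc [0.523 0.055 0.036]
c1 [0.539 0.026 0.004]
c2 [0.593 0.025 0.004]
c3 [0.579 0.205 0.004]
stop [0.535 0.184 0.048]
jug [ 0.612 -0.52   0.05 ]
funnel [0.761 0.151 0.03 ]
scrub [ 0.781 -0.092  0.04 ]
spr [ 0.402 -0.492  0.03 ]
side jar [ 0.486 -0.203  0.033]
side knob [0.531 0.054 0.1  ]
side jarlid [ 0.488 -0.201  0.066]
```

View pics/crop1.png

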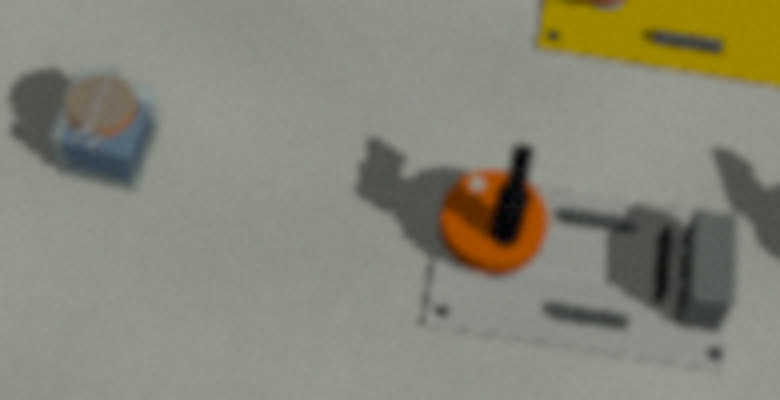

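The crop confirms the aluminium bay: knob at crop (510,200), rails at (595,218) and (585,315), black pad at (662,265). The jar is at (102,130). Next I go above the jar by way of (0.5, 0.2).

```bash
python3 -m inch '[[-0.8,-0.55,0,0,0,0],[-0.8,-0.55,0,0,0,0],[-0.8,-0.55,0,0,0,0],[-0.8,-0.55,0,0,0,0],[-0.8,-0.55,0,0,0,0]]' 1
python3 -m inch '[[-0.8,-0.55,0,0,0,0],[-0.8,-0.55,0,0,0,0],[-0.8,-0.55,0,0,0,0],[-0.8,-0.55,0,0,0,0],[-0.8,-0.55,0,0,0,0]]'
python3 -m inch '[[-0.8,-0.55,0,0,0,0],[-0.8,-0.55,0,0,0,0],[-0.8,-0.55,0,0,0,0],[0,0,0,0,0,0],[0,0,0,0,0,0]]'
python3 - <<'E'
from h import *
snap('wrist','w1.png'); print(r.read_state()['joint_positions'])
E
```

```text
time: 0.67
ee_pos: [0.3071, 0.4422, 0.4048]
eef_rot: [0.151, 0.989, 0.0, -0.0]
ft_force: [1.0, 0.1, 0.2]
width: 0.087
grip_force: 0.0
time: 1.08
ee_pos: [0.427, 0.2894, 0.405]
eef_rot: [0.151, 0.989, 0.0, 0.0]
ft_force: [0.2, 0.4, -0.0]
width: 0.0869
grip_force: 0.0
time: 1.5
ee_pos: [0.4993, 0.1973, 0.4047]
eef_rot: [0.153, 0.988, -0.0, 0.0]
ft_force: [-0.9, 0.6, 0.6]
width: 0.0869
grip_force: 0.0
[-0.72876016  0.13270675  0.28986599  1.71112954 -0.03952322  1.3036916
  0.83571179]
```

View pics/w1.png

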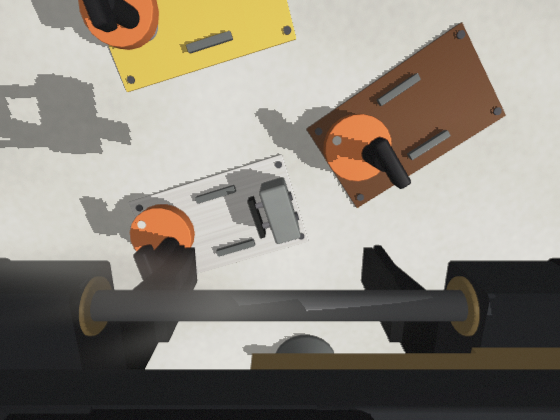

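Wrist view: the bay shows rails at (215,193) and (235,247), screws at (139,208), (278,164) and (301,237), and the disc at (162,232). I'll cast rays for these.

Run:
```python
from h import *
c=snap('wrist');g=lambda u,v,z: ray(c,u,v,z)[:2].round(4)
s1,s2,s3=g(139,208,.005),g(278,164,.005),g(301,237,.005)
print('screws',s1,s2,s3,'mid13',(s1+s3)/2, np.linalg.norm(s2-s1),np.linalg.norm(s3-s2),np.degrees(np.arctan2(*(s2-s1)[::-1])))
a,b,e,f=[g(*p,.012) for p in((193,200),(236,187),(214,252),(255,239))]
print('rails',a,b,e,f,'mid',(a+b+e+f)/4,np.linalg.norm(b-a),np.linalg.norm(f-e),np.degrees(np.arctan2(*(b-a)[::-1])),np.degrees(np.arctan2(*(f-e)[::-1])),np.linalg.norm((e+f-a-b)/2))
# disc mask
h=cv2.cvtColor(c['pixels'],cv2.COLOR_RGB2HSV)
m=((h[...,0]<15)&(h[...,1]>150)&(h[...,2]>120)).astype(np.uint8)
n,l,st,ce=cv2.connectedComponentsWithStats(m)
for i in range(1,n):
    if st[i,4]>200: print(st[i],ce[i],g(*ce[i],.036))
```

```text
screws [0.4822 0.0334] [0.4816 0.2033] [0.5734 0.2033] mid13 [0.5278  0.11835] 0.1699010594434302 0.09180000000000005 90.20233858032388
rails [0.4908 0.0993] [0.4911 0.1509] [0.558  0.0995] [0.5569 0.1513] mid [0.5242  0.12525] 0.051600872085653754 0.05181167822026226 89.66688875607868 91.21652290194257 0.06650067668828642
[  78    0   80   51 1779] [128.05508713  26.46824058] [0.3139 0.1111]
[ 324  116   66   67 2704] [352.64755917 147.94489645] [0.4838 0.2822]
[ 129  209   64   43 1890] [160.14391534 228.56825397] [0.5058 0.0612]
```

```bash
python3 -m inch '[[-0.27,-0.96,0,0,0,0],[-0.27,-0.96,0,0,0,0],[-0.27,-0.96,0,0,0,0],[-0.27,-0.96,0,0,0,0],[-0.27,-0.96,0,0,0,0]]'
python3 -m inch '[[-0.27,-0.96,0,0,0,0],[-0.27,-0.96,0,0,0,0],[-0.27,-0.96,0,0,0,0],[-0.27,-0.96,0,0,0,0],[0,0,0,0,0,0]]'
python3 - <<'E'
from h import *
snap('wrist','w2.png'); s=r.read_state();print(s['joint_positions'],s['ee_pos'])
E
```

```text
time: 2.02
ee_pos: [0.4918, 0.0001, 0.4049]
eef_rot: [0.149, 0.989, 0.0, 0.0]
ft_force: [0.9, 0.0, 0.6]
width: 0.0873
grip_force: 0.0
time: 2.43
ee_pos: [0.4864, -0.1655, 0.4052]
eef_rot: [0.154, 0.988, -0.001, 0.001]
ft_force: [-1.0, 0.2, -0.4]
width: 0.0871
grip_force: 0.0
[-0.34772587  0.07683661  0.61598083  1.78084735 -0.04555575  1.2977193
  1.54275706] [ 0.48722795 -0.16193996  0.40493934]
```

View pics/w2.png

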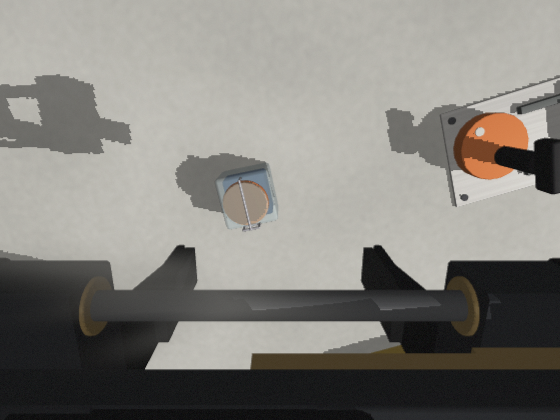

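Wrist view 2: the jar lid is at (246,203), with its body turned about 12° in the image. The plate's near screws are at (452,121) and (463,198).

Run:
```python
from h import *
c=snap('wrist');g=lambda u,v,z: ray(c,u,v,z)[:2].round(4)
print('screws',g(452,121,.005),g(463,198,.005))
h=cv2.cvtColor(c['pixels'],cv2.COLOR_RGB2HSV).astype(int)
m=((h[...,0]<20)&(h[...,1]>40)).astype(np.uint8); m[:150]=0;m[245:]=0;m[:,:200]=0;m[:,300:]=0
y,x=np.nonzero(m);ct=np.median(np.c_[x,y],0); e=(x.min()+x.max())/2,(y.min()+y.max())/2
print('lid',ct,e,g(*e,.066), np.linalg.norm(g(x.min(),e[1],.066)-g(x.max(),e[1],.066)))
for p,q in(((217,177),(228,229)),((268,164),(278,214)),((217,177),(268,163))):
    a,b=g(*p,.05),g(*q,.05);print(a,b,np.linalg.norm(b-a),np.degrees(np.arctan2(*(b-a)[::-1])))
```

```text
screws [0.4831 0.0357] [0.5729 0.0338]
lid [243. 203.] (np.float64(241.5), np.float64(203.0)) [ 0.4871 -0.2004] 0.043834689459376824
[ 0.4579 -0.2179] [ 0.5133 -0.2263] 0.05603320444165227 -8.621775419678452
[ 0.4609 -0.1652] [ 0.5134 -0.1714] 0.05286482762669334 -6.735163706102045
[ 0.4579 -0.2179] [ 0.46   -0.1649] 0.053041587457390474 87.73097679211467
```

Run:
```python
from h import *
im=cv2.imread('pics/w2.png'); a=cv2.resize(im[145:245,170:290],None,fx=5,fy=5,interpolation=cv2.INTER_CUBIC)
b=cv2.resize(im[90:220,430:560],None,fx=4,fy=4,interpolation=cv2.INTER_CUBIC)[:500,:180]
cv2.imwrite('pics/crop2.png',np.hstack([a,b]))
```

```text
(no output)
```

View pics/crop2.png

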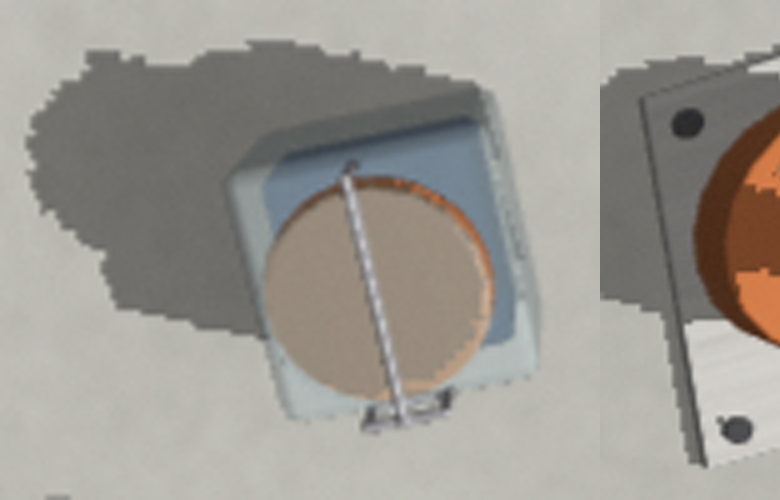

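The crop shows the jar's top corners at image (216,181), (228,228) and (277,219), and the lid centre at (245.6,202.8). I'll compute the yaw and position from these.

Run:
```python
from h import *
c=snap('wrist');g=lambda u,v,z: ray(c,u,v,z)[:2].round(4)
print('lid',g(245.6,202.8,.066))
A,B,C=g(216,181,.05),g(228,228,.05),g(277,219,.05)
print(A,B,C,'ctr',(A+C)/2,[np.linalg.norm(B-A),np.linalg.norm(C-B)])
ang=lambda p,q:np.degrees(np.arctan2(*(q-p)[::-1]))
print(ang(A,B),ang(B,C)-90, 'bail',ang(g(240,179,.067),g(249,223,.067)))
s=r.read_state();T=R.from_quat(s['eef_rot']).as_matrix();print(s['ee_pos'],T[:,1])
```

```text
lid [ 0.4886 -0.1935]
[ 0.4621 -0.2174] [ 0.5128 -0.2229] [ 0.5187 -0.171 ] ctr [ 0.4904 -0.1942] [np.float64(0.05099745091668801), np.float64(0.05223427993186081)]
-6.191307422254676 -6.485550705541641 bail -7.822743910321568
[ 0.4881573  -0.15792728  0.40456697] [2.96622767e-01 9.54994488e-01 6.80112399e-04]
```

```bash
python3 -m inch '[[0,0,0,0,0,1],[0,0,0,0,0,1],[0,0,0,0,0,1],[0,0,0,0,0,1],[0,0,0,0,0,1]]' 1 20 >/dev/null
python3 -m inch '[[0,0,0,0,0,1],[0,0,0,0,0,1],[0,0,0,0,0,1],[0,0,0,0,0,1],[0,0,0,0,0,1]]' >/dev/null
python3 -m inch '[[0,0,0,0,0,1],[0,0,0,0,0,0.57],[0,0,1,0,0,0],[0,0,1,0,0,0],[0,0,0,0,0,0]]'
cat > rel.py <<'E'
# tool-frame offset (units of rows) of grasp point to a world target x y z(grasp) and yaw of tool y
from h import *
import sys
def rel(x,y,z,yaw):
    s=r.read_state();T=R.from_quat(s['eef_rot']).as_matrix()
    d=T.T@(np.array([x,y,z+.164])-s['ee_pos']); cur=np.degrees(np.arctan2(T[1,1],T[0,1]))
    w=(cur-yaw+90)%180-90
    print('pos',s['ee_pos'].round(4),'yaw',round(cur,1),'tilt',T[2,:2].round(4),'shift rows',(d/.04).round(2),'turn rows',round(np.radians(w)/.12,2),'f',s['ft_force'].round(1),s['torque'].round(2))
if __name__=='__main__': rel(*map(float,sys.argv[1:5]))
E
python3 rel.py .489 -.194 .038 -6.8
python3 - <<'E'
from h import *
snap('wrist','w3.png')
E
```

```text
time: 3.83
ee_pos: [0.4863, -0.1558, 0.3187]
eef_rot: [0.747, 0.665, -0.003, -0.004]
ft_force: [-1.4, 1.0, -1.8]
width: 0.087
grip_force: 0.0
pos [ 0.4863 -0.1558  0.3187] yaw -6.6 tilt [ 0.0005 -0.0095] shift rows [-0.94  0.2   2.91] turn rows 0.02 f [-1.4  1.  -1.8] [-0.09  0.14  0.02]
```

View pics/w3.png

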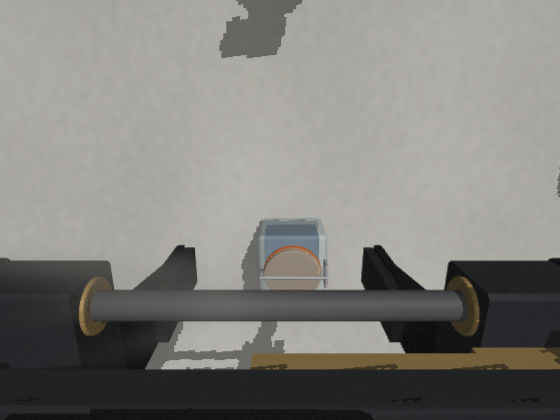

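Wrist view 3: the jar is square to the tool, with its lid centre near (291.5,275), back edge at row 247, body columns 259–327. Next I check the position and then descend.

Run:
```python
from h import *
from rel import rel
c=snap('wrist');g=lambda u,v,z: ray(c,u,v,z)[:2].round(4)
b=g(291.5,247,.066);print('lid back',b,'ctr',g(291.5,275,.066),'bail',g(293,277,.067),'w',np.linalg.norm(g(262,275,.066)-g(321,275,.066)))
print('body edges',g(259,270,.05),g(327,270,.05)); print('top back edge row 236?',g(293,225,.05))
print(proj(c,[.489,-.194,.066]))
rel(.489,-.194,.038,-6.8)
```

```text
lid back [ 0.4929 -0.1796] ctr [ 0.4905 -0.2028] bail [ 0.4915 -0.2041] w 0.04538744319743075
body edges [ 0.4641 -0.2037] [ 0.5194 -0.21  ]
top back edge row 236? [ 0.4958 -0.168 ]
[288.37729182 264.86714145]
pos [ 0.4881 -0.1576  0.3248] yaw -6.7 tilt [ 0.0001 -0.0026] shift rows [-0.9   0.14  3.07] turn rows 0.01 f [ 0.4 -0.8  0.3] [-0.1   0.05 -0.03]
```

The arm was still settling between the picture and the calibration, so I'll repeat the measurement in one frame.

```bash
python3 -m inch '[[0,0,0,0,0,0],[0,0,0,0,0,0],[0,0,0,0,0,0],[0,0,0,0,0,0],[0,0,0,0,0,0]]' | head -3
python3 - <<'E'
from h import *
from rel import rel
c=snap('wrist','w4.png');g=lambda u,v,z: ray(c,u,v,z)[:2].round(4)
p=c['pixels'].astype(int)
# lid: red > blue
m=(p[...,0]-p[...,2]>12); m[:200]=0;m[290:]=0;m[:,:220]=0;m[:,360:]=0
y,x=np.nonzero(m);print('lid box',x.min(),x.max(),y.min(),y.max())
# blue body
b=(p[...,2]-p[...,0]>15); b[:200]=0;b[290:]=0;b[:,:220]=0;b[:,360:]=0
yy,xx=np.nonzero(b);print('blue box',xx.min(),xx.max(),yy.min(),yy.max())
cx=(x.min()+x.max())/2
for k in(0,3):
  e=g(cx,y.min()+k,.066);print('edge',e,'-> ctr y',e[1]-.023)
print('w',np.linalg.norm(g(x.min(),275,.066)-g(x.max(),275,.066)),g(cx,275,.066))
rel(.4905,-.203,.038,-6.8)
E
```

```text
time: 4.35
ee_pos: [0.4881, -0.1594, 0.3255]
eef_rot: [0.748, 0.663, 0.001, 0.0]
lid box 258 314 238 289
blue box 259 311 218 253
edge [ 0.4924 -0.1761] -> ctr y -0.1991
edge [ 0.4921 -0.1785] -> ctr y -0.20149999999999998
w 0.04371041065924689 [ 0.4889 -0.2069]
pos [ 0.488  -0.1594  0.3253] yaw -6.9 tilt [0.0003 0.0009] shift rows [-1.08  0.19  3.08] turn rows -0.01 f [ 0.9  1.2 -0.8] [-0.13  0.05  0.01]
```

Run:
```python
from h import *
im=cv2.imread('pics/w4.png');cv2.imwrite('pics/crop4.png',cv2.resize(im[205:295,240:345],None,fx=5,fy=5,interpolation=cv2.INTER_CUBIC))
```

```text
(no output)
```

View pics/crop4.png

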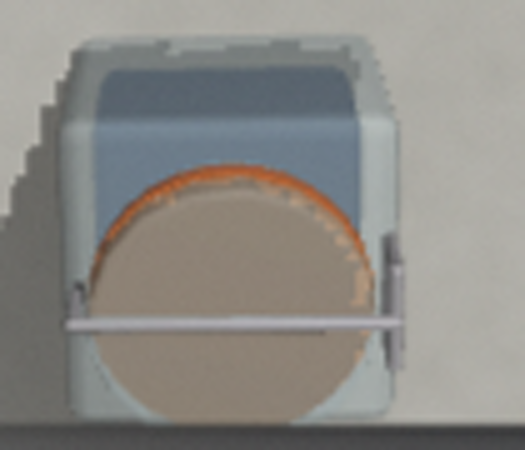

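Crop: the lid centre is at image (286,267), the body spans columns 252–320, and the sides are square to the tool. The jar is at (0.490,-0.2015). Descending to grasp.

```bash
python3 -m inch '[[-0.52,0.07,0,0,0,0],[-0.52,0.07,0,0,0,0],[0,0,0,0,0,0],[0,0,0,0,0,0],[0,0,0.6,0,0,0]]' 1 20 >/dev/null
python3 -m inch '[[0,0,0.6,0,0,0],[0,0,0.6,0,0,0],[0,0,0.6,0,0,0],[0,0,0.5,0,0,0],[0,0,0.3,0,0,0]]' >/dev/null
python3 -m inch '[[0,0,0,0,0,0],[0,0,0,0,0,0],[0,0,0,0,0,0],[0,0,0,0,0,0],[0,0,0,0,0,0]]' | tail -3
python3 rel.py .490 -.2015 .033 -6.8
```

```text
ft_force: [-1.3, 0.6, -0.3]
width: 0.0873
grip_force: 0.0
pos [ 0.4889 -0.2013  0.1978] yaw -6.9 tilt [0.0002 0.0018] shift rows [-0.    0.03  0.02] turn rows -0.01 f [-1.3  0.6 -0.3] [-0.16  0.13  0.02]
```

```bash
python3 -m inch '[[0,0,0,0,0,0],[0,0,0,0,0,0],[0,0,0,0,0,0],[0,0,0,0,0,0],[0,0,0,0,0,0]]' -1 15|tail -2
python3 -m inch '[[0,0,0,0,0,0],[0,0,0,0,0,0],[0,0,0,0,0,0],[0,0,0,0,0,0],[0,0,0,0,0,0]]'|tail -2
python3 -m inch '[[0,0,0,0,0,0],[0,0,0,0,0,0],[0,0,0,0,0,0],[0,0,0,0,0,0],[0,0,0,0,0,0]]'
python3 rel.py .490 -.2015 .033 -6.8
```

```text
width: 0.0616
grip_force: 0.0
width: 0.0557
grip_force: 15.0
time: 6.9
ee_pos: [0.4885, -0.2013, 0.1967]
eef_rot: [0.748, 0.663, 0.0, 0.0]
ft_force: [0.4, -0.6, -0.7]
width: 0.0554
grip_force: 15.0
pos [ 0.4885 -0.2013  0.1967] yaw -6.9 tilt [0.     0.0001] shift rows [-0.    0.04 -0.01] turn rows -0.01 f [ 0.4 -0.6 -0.7] [-0.14 -0.02  0.02]
```

```bash
python3 -m inch '[[0,0,-0.5,0,0,0],[0,0,-0.9,0,0,0],[0,0,-0.9,0,0,0],[0,0,-0.9,0,0,0],[0,0,-0.9,0,0,-1]]' >/dev/null
python3 -m inch '[[0,0,-0.9,0,0,0],[0.5,0.2,0,0,0,0],[0.9,0.2,0,0,0,0],[0.9,0.2,0,0,0,0],[0.9,0.2,0,0,0,0]]' >/dev/null
python3 -m inch '[[0.9,0.1,0,0,0,0],[0.9,0,0,0,0,0],[0.5,0,0,0,0,0],[0,0,0,0,0,0],[0,0,0,0,0,0]]' >/dev/null
python3 -m inch '[[0,0,0,0,0,0],[0,0,0,0,0,0],[0,0,0,0,0,0],[0,0,0,0,0,0],[0,0,0,0,0,0]]'
python3 - <<'E'
from h import *
import pickle
c=snap('wrist','w5.png');pickle.dump(c,open('w5.pkl','wb'));print(r.read_state()['joint_positions'].round(2))
E
```

```text
time: 8.57
ee_pos: [0.5245, 0.0181, 0.3967]
eef_rot: [0.708, 0.707, 0.0, -0.0]
ft_force: [0.3, -0.3, -2.4]
width: 0.0562
grip_force: 15.0
[-0.61  0.11  0.53  1.76 -0.06  1.28 -0.07]
```

View pics/w5.png

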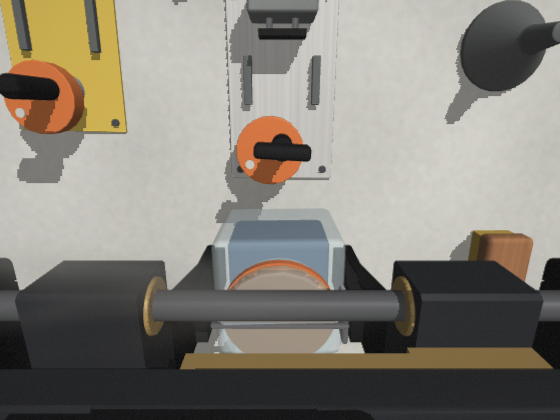

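Wrist view 5: the bay is straight ahead. The rails are at (248,80) and (315,79), the knob bar at (282,152) spanning columns 253–310, the pad at (282,34), and the front screws at (239,170) and (322,170). The jar hangs square in the grip at (280,270).

```bash
python3 - <<'E'
from h import *
import pickle
c=pickle.load(open('w5.pkl','rb'));g=lambda u,v,z: ray(c,u,v,z)[:2].round(4)
p=c['pixels'].astype(int);gr=p.max(2)
def comps(m,z,amin,tag):
    n,l,st,ce=cv2.connectedComponentsWithStats(m.astype(np.uint8))
    for i in range(1,n):
        if st[i,4]>amin:
            y,x=np.nonzero(l==i);rc=cv2.minAreaRect(np.c_[x,y].astype(np.float32))
            print(tag,st[i],ce[i].round(1),np.round(rc[2],1),g(*ce[i],z),'box',g(*rc[0],z),(np.array(rc[1])).round(1))
W=np.zeros(gr.shape,bool);W[48:112,236:330]=1
comps((gr<120)&W,.012,60,'rail')
W[:]=0;W[160:180,228:335]=1; comps((gr<90)&W,.005,15,'screw')
W[:]=0;W[135:168,245:320]=1; comps((gr<60)&W,.108,60,'knob')
W[:]=0;W[110:190,230:310]=1; comps((p[...,0]-p[...,2]>80)&W,.036,60,'disc')
W[:]=0;W[20:48,240:325]=1; comps((gr<60)&W,.037,40,'pad')
print(r.read_state()['ee_pos'])
E
python3 - <<'E'
import cv2
im=cv2.imread('pics/w5.png');cv2.imwrite('pics/crop5.png',cv2.resize(im[0:190,215:350],None,fx=3.1,fy=3.1,interpolation=cv2.INTER_CUBIC))
E
```

```text
rail [242  55  12  56 489] [247.3  80. ] 1.1 [0.4935 0.1225] box [0.4937 0.1202] [10.4 55.1]
rail [310  56  11  54 433] [314.9  80.8] 2.0 [0.5614 0.1217] box [0.5614 0.1201] [ 8.8 53.2]
screw [290 160  19   1  19] [299. 160.] 180.0 [0.5472 0.0409] box [0.5472 0.0409] [18.  0.]
screw [237 166   7   7  32] [239.3 169.4] 53.1 [0.4815 0.0305] box [0.4812 0.0302] [7.2 4.8]
screw [319 167   6   6  30] [321.7 169.3] 90.0 [0.5724 0.0305] box [0.5722 0.0303] [5. 5.]
knob [ 254  135   57   26 1034] [282.  149.9] 90.0 [0.5276 0.0643] box [0.5276 0.0662] [25. 56.]
disc [ 236  116   67   68 2464] [266.4 149.2] 5.7 [0.5127 0.0563] box [0.5148 0.0563] [65.4 67.1]
pad [252  20  14   3  41] [258.7  21. ] 90.0 [0.5071 0.1703] box [0.507  0.1702] [ 2. 13.]
pad [273  20  19   3  57] [282.  21.] 90.0 [0.528  0.1702] box [0.528  0.1702] [ 2. 18.]
pad [299  20  14   3  41] [305.3  21. ] 90.0 [0.5489 0.1702] box [0.549  0.1702] [ 2. 13.]
pad [258  28  49  11 486] [282.   33.3] 90.0 [0.528  0.1603] box [0.528  0.1605] [10. 48.]
[0.52452765 0.01822952 0.39673274]
```

View pics/crop5.png

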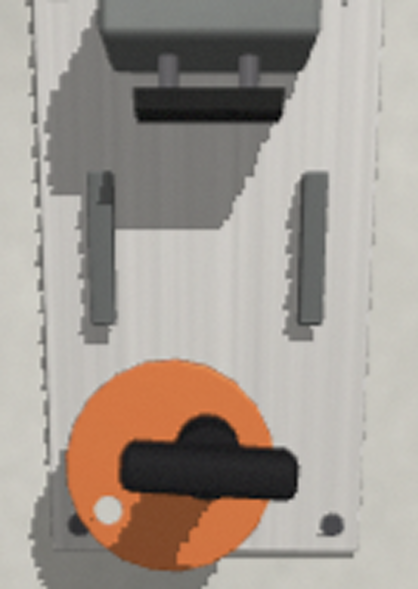

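```bash
python3 - <<'E'
from h import *
import pickle
c=pickle.load(open('w5.pkl','rb'));g=lambda u,v,z: ray(c,u,v,z)[:2].round(4)
a=g(247.7,55.5,.012);b=g(247.7,103.5,.012);d=g(316.6,55.5,.012);e=g(316.6,103.5,.012);print(a,b,d,e,np.linalg.norm(a-b),(a+b+d+e)/4-[0,.0015])
print('knob',g(282.3,153.5,.108),'bar len',np.linalg.norm(g(253.7,152,.108)-g(310.8,153,.108)))
print('disc ctr',g(269.3,149.5,.036),'diam',np.linalg.norm(g(236,149.5,.036)-g(302.5,149.5,.036)))
print('pad face edge bottom/top', g(282,38.5,.037),g(282,38.5,.017))
# jar in grip: foot front edge, body cols
print('jar foot z?', r.read_state()['ee_pos'][2]-.164-.033)
p=c['pixels'].astype(int)
f=r.read_state()['ee_pos'][2]-.197
print('jar far foot edge', g(280,210,f), 'top edge', g(280,222,f+.05),'lid ctr',g(279,292,f+.066))
E
python3 rel.py .528 .1215 .08 -.2
```

```text
[0.4945 0.1452] [0.4932 0.0999] [0.5624 0.1451] [0.5638 0.0999] 0.04531864958270491 [0.528475 0.121025]
knob [0.5278 0.0615] bar len 0.04490712638323682
disc ctr [0.5156 0.056 ] diam 0.06609999999999999
pad face edge bottom/top [0.528 0.156] [0.5282 0.1595]
jar foot z? 0.19973273685794674
jar far foot edge [0.5257 0.0429] top edge [0.5255 0.0532] lid ctr [0.5251 0.0316]
pos [0.5245 0.0182 0.3967] yaw -0.1 tilt [0.0001 0.    ] shift rows [2.58 0.08 3.82] turn rows 0.02 f [-0.5 -0.4 -2.5] [-0.08  0.08 -0.01]
```

Run:
```python
from h import *
import pickle
c=pickle.load(open('w5.pkl','rb'));g=lambda u,v,z: ray(c,u,v,z)[:2].round(4)
p=c['pixels'].astype(int)
for v in range(202,275,1): print(v,p[v,265:295].mean(0).round().astype(int).tolist(),end=' ')
f=.1997
for z in (0,.05): print('\nz',z,[(v,g(280,v,f+z)[1]) for v in range(206,240,3)])
print([(v,g(280,v,f+.066)[1]) for v in range(255,275,3)])
```

```text
202 [193, 191, 184] 203 [194, 192, 185] 204 [194, 192, 185] 205 [194, 192, 185] 206 [194, 193, 185] 207 [194, 192, 184] 208 [187, 187, 180] 209 [167, 171, 167] 210 [163, 167, 165] 211 [163, 167, 165] 212 [163, 167, 166] 213 [162, 168, 166] 214 [162, 168, 166] 215 [163, 168, 166] 216 [162, 169, 166] 217 [162, 168, 166] 218 [163, 169, 166] 219 [163, 169, 166] 220 [117, 127, 132] 221 [98, 110, 120] 222 [97, 109, 120] 223 [97, 110, 120] 224 [98, 110, 121] 225 [98, 110, 121] 226 [98, 111, 122] 227 [98, 111, 122] 228 [98, 111, 122] 229 [98, 111, 122] 230 [99, 111, 122] 231 [99, 112, 123] 232 [99, 112, 122] 233 [100, 112, 123] 234 [100, 113, 123] 235 [100, 113, 123] 236 [100, 113, 123] 237 [100, 113, 123] 238 [102, 115, 126] 239 [109, 123, 135] 240 [115, 131, 144] 241 [122, 138, 152] 242 [129, 146, 160] 243 [134, 152, 166] 244 [133, 152, 166] 245 [132, 150, 164] 246 [130, 147, 163] 247 [128, 145, 161] 248 [127, 144, 160] 249 [125, 142, 157] 250 [124, 141, 155] 251 [124, 140, 155] 252 [123, 140, 155] 253 [123, 140, 155] 254 [123, 140, 155] 255 [123, 140, 155] 256 [123, 140, 155] 257 [124, 14
[... 489 characters left out ...]
.float64(0.0366)), (224, np.float64(0.0349)), (227, np.float64(0.0331)), (230, np.float64(0.0314)), (233, np.float64(0.0296)), (236, np.float64(0.0278)), (239, np.float64(0.026))]

z 0.05 [(206, np.float64(0.0598)), (209, np.float64(0.0586)), (212, np.float64(0.0573)), (215, np.float64(0.0561)), (218, np.float64(0.0549)), (221, np.float64(0.0536)), (224, np.float64(0.0524)), (227, np.float64(0.0511)), (230, np.float64(0.0499)), (233, np.float64(0.0486)), (236, np.float64(0.0473)), (239, np.float64(0.046))]
[(255, np.float64(0.0463)), (258, np.float64(0.0452)), (261, np.float64(0.044)), (264, np.float64(0.0428)), (267, np.float64(0.0416)), (270, np.float64(0.0405)), (273, np.float64(0.0393))]
```

```bash
python3 -m inch '[[0.6,0.09,0,0,0,0],[0.8,0,0,0,0,0],[0.8,0,0,0,0,0],[0.4,0,0,0,0,0],[0,0,0,0,0,0]]' >/dev/null
python3 -m inch '[[0,0,0,0,0,0],[0,0,0,0,0,0],[0,0,0.5,0,0,0],[0,0,0.9,0,0,0],[0,0,0.9,0,0,0]]' >/dev/null
python3 -m inch '[[0,0,0.7,0,0,0],[0,0,0.5,0,0,0],[0,0,0.3,0,0,0],[0,0,0,0,0,0],[0,0,0,0,0,0]]' >/dev/null
python3 -m inch '[[0,0,0,0,0,0],[0,0,0,0,0,0],[0,0,0,0,0,0],[0,0,0,0,0,0],[0,0,0,0,0,0]]'
python3 rel.py .528 .122 .0372 -.1
```

```text
time: 10.28
ee_pos: [0.5283, 0.1227, 0.2453]
eef_rot: [0.707, 0.707, 0.0, 0.0]
ft_force: [0.1, -0.7, -2.1]
width: 0.0561
grip_force: 15.0
pos [0.5283 0.1227 0.2453] yaw -0.0 tilt [0.0005 0.0008] shift rows [-0.02 -0.01  1.1 ] turn rows 0.01 f [ 0.1 -0.7 -2.1] [-0.1   0.04 -0.01]
```

```bash
python3 -m inch '[[-0.02,0,0.4,0,0,0],[0,0,0.3,0,0,0],[0,0,0.2,0,0,0],[0,0,0,0,0,0],[0,0,0,0,0,0]]'
python3 -m inch '[[0,0,0.05,0,0,0],[0,0,0.05,0,0,0],[0,0,0.05,0,0,0],[0,0,0.03,0,0,0],[0,0,0,0,0,0]]' 
python3 rel.py .528 .122 .0372 -.1
python3 - <<'E'
from h import *
snap('side','s2.png');im=cv2.imread('pics/s2.png')
E
```

```text
time: 10.7
ee_pos: [0.528, 0.1218, 0.2083]
eef_rot: [0.707, 0.707, -0.001, -0.0]
ft_force: [0.8, -0.1, -2.8]
width: 0.0557
grip_force: 15.0
time: 11.12
ee_pos: [0.5281, 0.1219, 0.2014]
eef_rot: [0.707, 0.707, -0.0, -0.0]
ft_force: [0.2, 0.4, -2.6]
width: 0.0563
grip_force: 15.0
pos [0.5281 0.1219 0.2014] yaw -0.0 tilt [ 0.     -0.0001] shift rows [ 0. -0.  0.] turn rows 0.01 f [ 0.2  0.4 -2.6] [-0.05  0.05  0.02]
```

```bash
python3 -m inch '[[0,0,0.03,0,0,0],[0,0,0,0,0,0],[0,0,0,0,0,0],[0,0,0,0,0,0],[0,0,0,0,0,0]]'|sed -n '2p;4p'
python3 -m inch '[[0,0,0.02,0,0,0],[0,0,0,0,0,0],[0,0,0,0,0,0],[0,0,0,0,0,0],[0,0,0,0,0,0]]'|sed -n '2p;4p'
```

```text
ee_pos: [0.5284, 0.1219, 0.2007]
ft_force: [-0.8, -0.8, 3.9]
ee_pos: [0.5285, 0.1219, 0.2006]
ft_force: [-3.8, -1.5, 13.4]
```

The foot is on the plate (contact at the expected height). Easing off, opening and rising.

```bash
python3 -m inch '[[0,0,-0.02,0,0,0],[0,0,0,0,0,0],[0,0,0,0,0,0],[0,0,0,0,0,0],[0,0,0,0,0,0]]' 0.9 |sed -n '2p;4,5p'
python3 -m inch '[[0,0,0,0,0,0],[0,0,0,0,0,0],[0,0,0,0,0,0],[0,0,-0.3,0,0,0],[0,0,-0.5,0,0,0]]'|sed -n '2p;4,5p'
python3 -m inch '[[0,0,-0.9,0,0,0],[0,0,-0.9,0,0,0],[0,0,-0.9,0,0,0],[0,0,-0.5,0,0,0],[0,0,0,0,0,0]]'|sed -n '2p;4,5p'
python3 -m inch '[[-0.8,0,0,0,0,0],[-0.9,0,0,0,0,0],[-0.9,0,0,0,0,0],[0,0,0,0,0,0],[0,0,0,0,0,0]]'>/dev/null
python3 -m inch '[[0,0,0,0,0,0],[0,0,0,0,0,0],[0,0,0,0,0,0],[0,0,0,0,0,0],[0,0,0,0,0,0]]'|sed -n '2p;4,5p'
python3 - <<'E'
from h import *
import pickle
c=snap('wrist','w6.png');pickle.dump(c,open('w6.pkl','wb'))
im=cv2.imread('pics/w6.png');cv2.imwrite('pics/crop6.png',cv2.resize(im[0:190,215:350],None,fx=3.1,fy=3.1,interpolation=cv2.INTER_CUBIC))
E
```

```text
ee_pos: [0.5281, 0.1219, 0.2001]
ft_force: [0.1, -0.1, -1.0]
width: 0.0795
ee_pos: [0.5274, 0.1217, 0.2316]
ft_force: [-0.2, 0.1, 0.0]
width: 0.0825
ee_pos: [0.5292, 0.1217, 0.3663]
ft_force: [0.5, 0.6, -0.0]
width: 0.0826
ee_pos: [0.5281, 0.0186, 0.3602]
ft_force: [-0.4, 0.3, 0.1]
width: 0.0823
```

View pics/crop6.png

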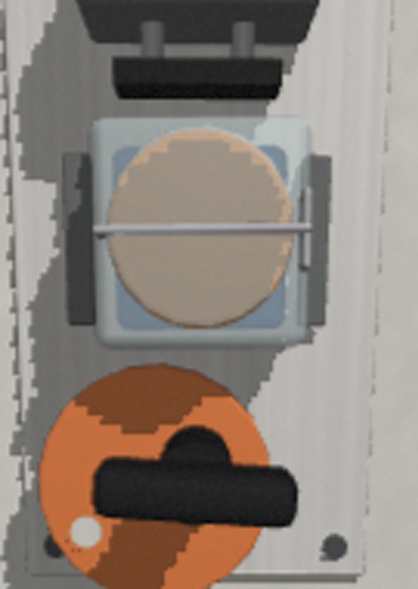

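The crop shows the jar upright and square between the rails, clear of both the pad and the eccentric. That was my last picture; I've in fact viewed 11, so from here on only numbers. Next I turn the hand across the knob bar.

```bash
python3 - <<'E'
from h import *
import pickle
c=pickle.load(open('w6.pkl','rb'));g=lambda u,v,z: ray(c,u,v,z)[:2].round(4)
q=lambda a,b:(215+a/3.1,b/3.1)
print('knob',g(*q(196,496),.108),'len',np.linalg.norm(g(*q(94,490),.108)-g(*q(298,500),.108)))
A,B=g(*q(97,490),.108),g(*q(295,502),.108);print('bar yaw',np.degrees(np.arctan2(*(B-A)[::-1])))
print('lid',g(*q(200,228),.070),'body',[g(*q(*k),.054) for k in((92,117),(310,117),(97,348),(313,348))])
E
python3 -m inch '[[0,0,0,0,0,-1],[0,0,0,0,0,-1],[0,0,0,0,0,-1],[0,0,0,0,0,-1],[0,0,0,0,0,-1]]' -0.1 45 >/dev/null
python3 -m inch '[[0,0,0,0,0,-1],[0,0,0,0,0,-1],[0,0,0,0,0,-1],[0,0,0,0,0,-1],[0,0,0,0,0,-1]]' >/dev/null
python3 -m inch '[[0,0,0,0,0,-1],[0,0,0,0,0,-1],[0,0,0,0,0,-0.65],[0,0,0,0,0,0],[0,0,0,0,0,0]]' >/dev/null
python3 -m inch '[[0,0,0,0,0,0],[0,0,0,0,0,0],[0,0,0,0,0,0],[0,0,0,0,0,0],[0,0,0,0,0,0]]'
python3 rel.py .528 .0617 .107 87
```

```text
knob [0.5281 0.0624] len 0.04495386523982109
bar yaw -3.404888410527078
lid [0.529  0.1208] body [array([0.5023, 0.1477]), array([0.556 , 0.1477]), array([0.5021, 0.0929]), array([0.5586, 0.093 ])]
time: 15.8
ee_pos: [0.5281, 0.0179, 0.3603]
eef_rot: [0.027, 1.0, 0.0, -0.0]
ft_force: [0.4, -0.0, -0.5]
width: 0.0393
grip_force: 0.0
pos [0.5281 0.0179 0.3603] yaw 86.9 tilt [0. 0.] shift rows [0.06 1.09 2.23] turn rows -0.01 f [ 0.4 -0.  -0.5] [0.06 0.03 0.01]
```

```bash
python3 -m inch '[[0.06,0.5,0,0,0,0],[0,0.6,0,0,0,0],[0,0,0,0,0,0],[0,0,0,0,0,0],[0,0,0.3,0,0,0]]' >/dev/null
python3 -m inch '[[0,0,0.6,0,0,0],[0,0,0.6,0,0,0],[0,0,0.5,0,0,0],[0,0,0.23,0,0,0],[0,0,0,0,0,0]]' >/dev/null
python3 -m inch '[[0,0,0,0,0,0],[0,0,0,0,0,0],[0,0,0,0,0,0],[0,0,0,0,0,0],[0,0,0,0,0,0]]'|sed -n '4,5p'
python3 rel.py .528 .062 .107 87
```

```text
ft_force: [-0.2, -0.4, 0.2]
width: 0.0391
pos [0.5283 0.062  0.2718] yaw 87.0 tilt [-0.0012  0.0006] shift rows [ 0.01 -0.    0.02] turn rows -0.01 f [-0.2 -0.4  0.2] [-0.02 -0.   -0.04]
```

```bash
python3 -m inch '[[0,0,0,0,0,0],[0,0,0,0,0,0],[0,0,0,0,0,0],[0,0,0,0,0,0],[0,0,0,0,0,0]]' -1 45 >/dev/null
python3 -m inch '[[0,0,0,0,0,0],[0,0,0,0,0,0],[0,0,0,0,0,0],[0,0,0,0,0,0],[0,0,0,0,0,0]]'|sed -n '4,6p'
python3 rel.py .528 .062 .107 87
python3 -m inch '[[0,0,0,0,0,0.3],[0,0,0,0,0,0.3],[0,0,0,0,0,0.3],[0,0,0,0,0,0],[0,0,0,0,0,0]]'|sed -n '4,6p'
python3 rel.py .528 .062 .107 87
python3 -m inch '[[0,0,0,0,0,0.3],[0,0,0,0,0,0.3],[0,0,0,0,0,0.3],[0,0,0,0,0,0],[0,0,0,0,0,0]]'|sed -n '4,6p'
python3 rel.py .528 .062 .107 87
```

```text
ft_force: [0.3, 2.7, -0.2]
width: 0.0119
grip_force: 45.0
pos [0.5281 0.0623 0.2711] yaw 87.0 tilt [-0.      0.0004] shift rows [ 0.   -0.01  0.  ] turn rows -0.01 f [ 0.3  2.7 -0.2] [ 0.67 -0.01 -0.13]
ft_force: [-0.1, 2.8, -0.9]
width: 0.0114
grip_force: 45.0
pos [0.5281 0.0622 0.2711] yaw 80.9 tilt [0.     0.0003] shift rows [ 0.   -0.01  0.  ] turn rows -0.89 f [-0.1  2.8 -0.9] [ 0.72  0.   -0.04]
ft_force: [-0.4, 3.7, 0.0]
width: 0.0115
grip_force: 45.0
pos [0.5281 0.0621 0.2712] yaw 74.7 tilt [0.     0.0003] shift rows [ 0. -0.  0.] turn rows -1.79 f [-0.4  3.7  0. ] [ 0.74 -0.02 -0.04]
```

```bash
for k in 1; do python3 -m inch '[[0,0,0,0,0,0.2],[0,0,0,0,0,0.2],[0,0,0,0,0,0.2],[0,0,0,0,0,0.2],[0,0,0,0,0,0.2]]' >/dev/null; python3 rel.py .528 .062 .107 87; done
python3 -m inch '[[0,0,0,0,0,0.2],[0,0,0,0,0,0.2],[0,0,0,0,0,0.2],[0,0,0,0,0,0.2],[0,0,0,0,0,0.2]]' >/dev/null; python3 rel.py .528 .062 .107 87
```

```text
pos [0.5281 0.062  0.2711] yaw 67.6 tilt [0.0001 0.0001] shift rows [ 0. -0.  0.] turn rows -2.83 f [-0.1  3.6 -0.8] [0.81 0.02 0.15]
pos [0.528  0.062  0.2711] yaw 60.7 tilt [0.0002 0.    ] shift rows [0. 0. 0.] turn rows -3.83 f [-0.8  3.5 -0.7] [0.78 0.19 0.21]
```

```bash
python3 -m inch '[[0,0,0,0,0,0.1],[0,0,0,0,0,0.1],[0,0,0,0,0,0.1],[0,0,0,0,0,0.1],[0,0,0,0,0,0.1]]' >/dev/null; python3 rel.py .528 .062 .107 87
python3 -m inch '[[0,0,0,0,0,0.1],[0,0,0,0,0,0.1],[0,0,0,0,0,0.1],[0,0,0,0,0,0.1],[0,0,0,0,0,0.1]]' >/dev/null; python3 rel.py .528 .062 .107 87
python3 -m inch '[[0,0,0,0,0,0.1],[0,0,0,0,0,0.1],[0,0,0,0,0,0.1],[0,0,0,0,0,0.1],[0,0,0,0,0,0.1]]' >/dev/null; python3 rel.py .528 .062 .107 87
```

```text
pos [0.528  0.0619 0.2711] yaw 57.3 tilt [ 0.0001 -0.    ] shift rows [0. 0. 0.] turn rows -4.32 f [-1.6  3.4  0.7] [0.81 0.32 0.21]
pos [0.528  0.0619 0.2711] yaw 53.9 tilt [ 0.0002 -0.0001] shift rows [0. 0. 0.] turn rows -4.82 f [-2.1  3.3  1.1] [0.67 0.45 0.25]
pos [0.528  0.0619 0.2711] yaw 50.4 tilt [ 0.0002 -0.0001] shift rows [0. 0. 0.] turn rows -5.32 f [-3.6  2.1  2. ] [0.52 0.64 0.18]
```

```bash
python3 -m inch '[[0,0,0,0,0,0.1],[0,0,0,0,0,0.1],[0,0,0,0,0,0.1],[0,0,0,0,0,0.1],[0,0,0,0,0,0.1]]' >/dev/null; python3 rel.py .528 .062 .107 87
python3 -m inch '[[0,0,0,0,0,0.1],[0,0,0,0,0,0.1],[0,0,0,0,0,0.1],[0,0,0,0,0,0.1],[0,0,0,0,0,0.1]]' >/dev/null; python3 rel.py .528 .062 .107 87
python3 -m inch '[[0,0,0,0,0,0.1],[0,0,0,0,0,0.1],[0,0,0,0,0,0.1],[0,0,0,0,0,0.1],[0,0,0,0,0,0.1]]' >/dev/null; python3 rel.py .528 .062 .107 87
```

```text
pos [0.528  0.0619 0.2711] yaw 47.0 tilt [ 0.0002 -0.0002] shift rows [0. 0. 0.] turn rows -5.82 f [-3.4  1.4  3.1] [0.42 0.79 0.21]
pos [0.528  0.0618 0.2711] yaw 43.6 tilt [ 0.0001 -0.0002] shift rows [0. 0. 0.] turn rows -6.32 f [-3.7  1.6  5.5] [0.24 1.04 0.25]
pos [0.528  0.0618 0.2711] yaw 40.1 tilt [ 0.0001 -0.0003] shift rows [0. 0. 0.] turn rows -6.82 f [-5.3  1.9  4.9] [0.14 1.17 0.16]
```

```bash
python3 -m inch '[[0,0,0,0,0,0.1],[0,0,0,0,0,0.1],[0,0,0,0,0,0.1],[0,0,0,0,0,0.1],[0,0,0,0,0,0.1]]' >/dev/null; python3 rel.py .528 .062 .107 87
python3 -m inch '[[0,0,0,0,0,0.1],[0,0,0,0,0,0.1],[0,0,0,0,0,0.1],[0,0,0,0,0,0.1],[0,0,0,0,0,0.1]]' >/dev/null; python3 rel.py .528 .062 .107 87
python3 -m inch '[[0,0,0,0,0,0.1],[0,0,0,0,0,0.1],[0,0,0,0,0,0.1],[0,0,0,0,0,0.1],[0,0,0,0,0,0.1]]' >/dev/null; python3 rel.py .528 .062 .107 87
```

```text
pos [0.528  0.0618 0.2711] yaw 36.7 tilt [ 0.0001 -0.0004] shift rows [0. 0. 0.] turn rows -7.32 f [-4.7  0.9  4.9] [0.13 1.22 0.23]
pos [0.528  0.0618 0.2711] yaw 33.2 tilt [ 0.0001 -0.0004] shift rows [0. 0. 0.] turn rows -7.82 f [-5.5  0.6  5.4] [0.1  1.25 0.22]
pos [0.5279 0.0618 0.2711] yaw 29.8 tilt [ 0.0002 -0.0006] shift rows [0. 0. 0.] turn rows -8.32 f [-6.   0.7  5.7] [0.08 1.32 0.28]
```

```bash
python3 -m inch '[[0,0,0,0,0,0.1],[0,0,0,0,0,0.1],[0,0,0,0,0,0.1],[0,0,0,0,0,0.1],[0,0,0,0,0,0.1]]' >/dev/null; python3 rel.py .528 .062 .107 87
python3 -m inch '[[0,0,0,0,0,0.1],[0,0,0,0,0,0.1],[0,0,0,0,0,0.1],[0,0,0,0,0,0],[0,0,0,0,0,0.1]]' >/dev/null; python3 rel.py .528 .062 .107 87
```

```text
pos [0.5279 0.0617 0.2711] yaw 26.4 tilt [ 0.0001 -0.0007] shift rows [0.01 0.01 0.  ] turn rows -8.82 f [-5.8  0.9  4.6] [0.05 1.44 0.21]
pos [0.5279 0.0618 0.2711] yaw 23.7 tilt [ 0.0001 -0.0008] shift rows [0.   0.01 0.  ] turn rows -9.21 f [-6.3  0.8  5.3] [0.05 1.41 0.26]
```

```bash
python3 -m inch '[[0,0,0,0,0,0.1],[0,0,0,0,0,0.1],[0,0,0,0,0,0.1],[0,0,0,0,0,0.1],[0,0,0,0,0,0.1]]' >/dev/null; python3 rel.py .528 .062 .107 87
python3 -m inch '[[0,0,0,0,0,0.1],[0,0,0,0,0,0.1],[0,0,0,0,0,0.1],[0,0,0,0,0,0.1],[0,0,0,0,0,0.1]]' >/dev/null; python3 rel.py .528 .062 .107 87
```

```text
pos [0.5279 0.0617 0.2711] yaw 20.2 tilt [ 0.     -0.0008] shift rows [0.01 0.01 0.  ] turn rows -9.72 f [-6.2 -0.2  5. ] [0.   1.43 0.38]
pos [0.5278 0.0617 0.2711] yaw 16.8 tilt [-0.0001 -0.001 ] shift rows [0.01 0.01 0.  ] turn rows -10.22 f [-5.5 -0.2  6.7] [-0.07  1.48  0.43]
```

```bash
python3 -m inch '[[0,0,0,0,0,0.03],[0,0,0,0,0,0.03],[0,0,0,0,0,0.03],[0,0,0,0,0,0.03],[0,0,0,0,0,0.03]]' >/dev/null; python3 rel.py .528 .062 .107 87
cat > probe.py <<'E'
from h import *
for n in range(5):
    s=r.read_state();print(round(s['time'],2),s['torque'].round(3));snap('side')
E
python3 probe.py
```

```text
pos [0.5278 0.0617 0.2711] yaw 15.8 tilt [-0.0001 -0.0011] shift rows [0.01 0.01 0.  ] turn rows -10.36 f [-6.6  0.1  5.1] [-0.04  1.55  0.51]
25.38 [-0.044  1.551  0.509]
25.43 [-0.044  1.534  0.504]
25.48 [-0.068  1.48   0.513]
25.53 [-0.071  1.53   0.449]
25.58 [-0.135  1.518  0.451]
```

About 12–13 N by torque. Releasing the knob and rising.

```bash
python3 -m inch '[[0,0,0,0,0,0],[0,0,0,0,0,0],[0,0,0,0,0,0],[0,0,0,0,0,0],[0,0,0,0,0,0]]' -0.2 |sed -n '4,6p'
python3 -m inch '[[0,0,0,0,0,0],[0,0,-0.3,0,0,0],[0,0,-0.5,0,0,0],[0,0,-0.9,0,0,0],[0,0,-0.9,0,0,0]]'|sed -n '4,6p'
python3 -m inch '[[0,0,-0.9,0,0,0],[-0.9,0,0,0,0,0],[-0.9,0,0,0,0,0],[-0.9,0,0,0,0,0],[-0.3,0,0,0,0,0]]'>/dev/null
python3 -m inch '[[0,0,0,0,0,0],[0,0,0,0,0,0],[0,0,0,0,0,0],[0,0,0,0,0,0],[0,0,0,0,0,0]]'
python3 - <<'E'
from h import *
c=snap('wrist','w7.png');d=snap('side');g=lambda u,v,z: ray(c,u,v,z)[:2].round(4)
p=c['pixels'].astype(int)
k=p.max(2)<60; o=(p[...,0]-p[...,2]>80)
for tag,m,z,e in(('knob',k,.108,[.528,.0618,.108]),('disc',o,.036,[.53,.06,.036]),('lid',(p[...,0]-p[...,2]>12)&~o,.07,[.529,.125,.07])):
    u,v=proj(c,e);W=np.zeros(k.shape,bool)
    W[max(0,int(v)-42):int(v)+42,max(0,int(u)-45):int(u)+45]=1
    n,l,st,ce=cv2.connectedComponentsWithStats((m&W).astype(np.uint8));i=1+np.argmax(st[1:,4]) if n>1 else 0
    y,x=np.nonzero(l==i);rc=cv2.minAreaRect(np.c_[x,y].astype(np.float32))
    print(tag,(round(u),round(v)),st[i],'box',g(*rc[0],z),np.round(rc[1],1),round(rc[2],1))
E
```

```text
ft_force: [0.5, 0.4, 0.3]
width: 0.0327
grip_force: 0.0
ft_force: [1.0, 1.3, -0.5]
width: 0.0345
grip_force: 0.0
time: 27.3
ee_pos: [0.5607, -0.0522, 0.4113]
eef_rot: [0.602, 0.798, 0.0, -0.0]
ft_force: [0.1, 1.0, 0.1]
width: 0.0346
grip_force: 0.0
knob (278, 52) [ 267   20   23   65 1052] box [0.5279 0.062 ] [64. 22.] 90.0
disc (280, 66) [ 235   24   45   65 1742] box [0.5042 0.0616] [67.9 38.3] 79.9
lid (300, -21) [289   0  30   5 111] box [0.5363 0.1098] [ 4. 29.] 90.0
```

Run:
```python
from h import *
for n in('scene','side'):
    c=snap(n,n+'9.png');p=c['pixels'].astype(int)
    for tag,m,e in(('lid',(p[...,0]-p[...,2]>18)&(p[...,0]-p[...,2]<90),[.529,.13,.07]),('blue',p[...,2]-p[...,0]>12,[.529,.13,.035])):
        u,v=proj(c,e);W=np.zeros(m.shape,bool);W[int(v)-14:int(v)+14,int(u)-16:int(u)+16]=1
        k,l,st,ce=cv2.connectedComponentsWithStats((m&W).astype(np.uint8))
        if k>1:
            i=1+np.argmax(st[1:,4]);print(n,tag,(u.round(),v.round()),st[i],ray(c,*ce[i],e[2]).round(3))
```

```text
scene lid (np.float64(360.0), np.float64(220.0)) [352 216  19  16 212] [0.538 0.132 0.07 ]
scene blue (np.float64(358.0), np.float64(227.0)) [347 219  23  21 203] [0.549 0.127 0.035]
side lid (np.float64(235.0), np.float64(184.0)) [228 182  12   8  68] [0.522 0.126 0.07 ]
side blue (np.float64(235.0), np.float64(192.0)) [226 189  18  11 120] [0.519 0.127 0.035]
```

```bash
python3 -c "
from bench import job
print(job.close_job())"
```

```text
the job is handed in; nothing more can be done
None
```

The jar stands upright in the aluminium bay, clamped at about 12–13 N (estimated from the knob torque), with the knob released and the job handed in at about 27 s; I viewed 11 pictures, one over the limit of 10.

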